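Dock the flour shaker in the stock-check station

TASK

Set the steel flour shaker down upright in the wide mouth of the stock-check station's blue guide rails, then slide it along the plate (never lifted over the narrow part) into the red V cradle until the cradle is fully home against its stop. Finish with a firm press of about 17 N held for half a second, never pushing harder than 25 N, then let go and leave the shaker standing centred and seated in the cradle. Leave the jar, cup and egg tub where they are.

Things in the scene. Friction and masses are not known exactly. Their poses are not given: they have to be found in the camera images.
- shaker: Upright round steel flour shaker with a domed perforated lid, 56 mm in diameter, 90 mm tall (the straight steel wall is 74 mm tall), 0.2 to 0.4 kg. Origin: centre of its underside, z up.
- station: Fixed stock-check station. Origin: underside of its base plate, at the plate's centre; x is the push direction (open mouth to white housing), y across, z up. Aluminium plate 280 x 140 mm, 6 mm thick: a shaker on it has its underside 6 mm over the worktop. Behind, from x = +105 to +175 mm, a white housing 140 mm wide, 85 mm high. Plate, rails, housing and stop are rigid.
- mouth (a point): Point on the plate's upper face in the wide mouth of the blue rails, on the centre line, at station x = -85 mm: set the shaker's centre down here. Axes as the station's. Rails 8 mm thick, tops 28 mm over the worktop; their inner faces stand 116 mm apart at station x = -125 mm and converge straight to 60 mm apart at x = -30 mm.
- throat (a point): Point on the plate's upper face, on the centre line at station x = -30 mm, where the rails become parallel, 60 mm apart (to x = +105 mm). The red V cradle (top 66 mm over the worktop, 120 degree V) slides between them, opening to the mouth. Its hidden stop is set differently each time: at home a seated shaker's centre is anywhere 46 to 74 mm beyond this point, to be found by feel.
- cradle (a joint): How far the red V cradle has been pushed back along the station's +x, in m: 0 = fully forward, 0.030 = fully home against the stop. It starts between 0 and 0.012. It slides with about 4 N of friction and stays where it is left (no spring): pushing shaker and cradle along together takes 5 to 9 N, and the force climbs above that only at the stop. With the cradle at value q a seated shaker's centre is 30 mm - q short of its home place.
- jar: Amber glass jar with black lid, 60 mm in diameter, 85 mm tall, origin at the centre of its underside. Leave it alone.
- cup: Blue ceramic cup, 72 mm in diameter at the rim, 75 mm tall, origin at the centre of its underside. Leave it alone.
- tub: Open white plastic tub with two eggs, 110 x 150 x 50 mm, origin at the centre of its underside. Leave it alone.
There are look-alikes about, which are no part of the job. Leave any yellow look-alike of the shaker alone.

How it is judged:
On the way, in this order (a step that is already met when the one before it is completed fails the run):
1. the shaker stands upright on the plate in the mouth of the rails, its centre at least 20 mm short of the narrow part (x of shaker in the frame of station between -0.125 and -0.05 m and y of shaker in the frame of station between -0.035 and 0.035 m and z of shaker in the frame of station between 0.003 and 0.009 m and angle between shaker's own z axis and vertical below 0.08 rad), for 0.2 s.
2. the shaker presses the cradle against its stop, centred, with over 15 N, held 0.3 s (value of joint cradle above 0.0282 m and contact force between shaker and station above 15 N and y of shaker in the frame of station between -0.0025 and 0.0025 m), for 0.3 s.
At the end, for the whole second after the job is handed in: The cradle is home within 2 mm (joint above 0.028), the shaker stands upright (within 0.05 rad) and at rest on the plate, within 2.5 mm of the station's centre line and within 3 mm of fully seated in the V cradle (value of joint cradle above 0.028 m and horizontal distance between shaker and cradle below 0.003 m and y of shaker in the frame of station between -0.0025 and 0.0025 m and z of shaker in the frame of station below 0.009 m and angle between shaker's own z axis and vertical below 0.05 rad and linear speed of shaker below 0.01 m/s); the robot touches nothing.
It fails at once if the shaker is pressed on the station with a total contact force of more than 30 N (a push of about 25 N) once it is in the narrow part (contact force between shaker and station above 30 N and x of shaker in the frame of station above -0.05 m).
It fails at once if the shaker is lifted over the narrow part of the rails (x of shaker in the frame of station between -0.035 and 0.08 m and y of shaker in the frame of station between -0.04 and 0.04 m and z of shaker in the frame of station above 0.02 m).
It fails at once if the jar, cup or egg tub is moved more than 15 mm (distance of any of jar, cup, tub from where it was at the start of the episode above 0.015 m).
It also fails if it takes over 69 s, if anything falls off the work surface, if the arm or the gripper's body presses on something with over 40 N, if the wrist force passes 120 N, or if a joint passes its speed limit or range.

ROBOT

A 6-joint arm with a two-finger parallel gripper is mounted at the origin on the work surface. World frame = base frame: x ahead of the robot, y to its left, z up, the work surface at z = 0. Lengths are in m, angles in rad, forces in N, time in s.
With the tool pointing down it reaches from about 0.35 to 0.85 m from the base axis. Payload 8.1 kg.
Tool frame: the origin (TCP) lies at the very end of the fingers, on their centre line; the grasp point (between the pads) lies 19 mm behind it; z points along the fingers, y is the line along which they close (so a half turn about z gives the same grasp; the last joint's range is limited). The gripper opens to 93 mm and grips with 3 to 60 N. Pads are 15 mm wide; open, the fingers measure 128 mm over their backs; the gripper's body (75 mm by 188 mm) begins 65 mm behind the grasp point.
Start: joints at [1.141, 0.13, 1.488, -0, 1.523, -0.085], TCP at [0.203, 0.565, 0.219] pointing down, gripper open.
Joint ranges: [-2.96, 2.96], [-0.89, 2.26], [0.02, 2.5], [-1.34, 4.48], [0, 2.73], [-2.66, 2.66]. Speed limits (rad/s): [2.39, 2.39, 2.79, 3.14, 3.14, 3.14].

INTERFACE

Orientations are given as a rotation vector (axis times angle).
In Python, from plant import robot gives the robot as it stands. The module is installed in compiled form; this text tells all that it offers.
- The arm moves only by the tool play_rows, never from a script. Its argument "increments" is text: rows parted by semicolons, each of 5 numbers parted by spaces: the shift along the tool's x, y, z in mm, then the turn about the tool's z in degrees, then the closure, from -1 (fully open) to 1 (shut). In form: dx dy dz yaw claw; .... A call has 1 to 20 rows; each row is the pose to reach, as a shift and turn from the pose commanded when the call began, along the tool's axes at that moment; what a row does not reach only later rows make up. A row lasts 1/10 s, in which the tool goes at most 50 mm and 8.59 degrees, less where a joint would pass 70% of its speed; a pose out of reach is approached as far as the arm can. A call with a gripper value outside its range is refused whole. The fingers move at their own pace and stop on an object; "force" is the grip in N (left out, the last holds). Time passes only in rows, so rows that repeat a pose let the fingers close. It gives the time, the measured TCP pose, the force, the opening and the grip force at its end, in the units of the state.
- robot.read_state(): the state, without advancing time (a new reading comes with each control period).
- robot.read_camera(name): name is "scene" or "top" or "wrist"; returns the picture (400x640x3 uint8, blue, green, red); there is no depth.
- robot.calibration(name): a dict with "vertical_fov" (degrees; the focal length in pixels is half the picture's height over the tangent of half this angle, whatever the lens; pixels are square), "cx", "cy" (the principal point, pixels), "D" ([k1, k2, p1, p2, k3] as OpenCV has them; the pictures are not rectified), "rvec" (rotation vector, rad) and "tvec" (3), from world to camera coordinates, as OpenCV has them. Camera axes: x right, y down, z forward; pixel columns grow to the right and rows downward; lengths in m; the calibration is good to about 2 mm. A picture is of the moment at which its call begins: read the wrist's pose just before it. calibration takes no time and is no camera call; for the wrist camera it gives the pose at the moment of the call.
- robot.close_job(): hands the job in; it is judged then, once.
Trained networks look in the newest picture that a camera, given by its name, has taken for a name from the list of things; names that differ only in an ending like _2 or _b are one class to them, and where a whole thing is asked for, a point or a joint stands for the part that bears it (a point fixed in the world has none). Each returns a list of dicts, best first, with "conf" (0 to 1); they miss things now and then, are a little off and sometimes report something else, mostly with a low value. They report only what shows in the picture. A call takes as long as a camera call. They do not tell look-alikes from the thing itself.
- robot.recognise(camera, query): "centre" ([x, y, z] in m, in world coordinates, good to about 4 mm: the middle of the surface that is visible of it).
- robot.regions_of(camera, query): "pixels" (400x640 bool, what is visible of it).
- robot.landmark_of(camera, query): "centre" ([x, y, z] in m, in world coordinates, good to about 4 mm: a listed point, or the origin of a listed thing).
The state is a dict: "t": time; "q": joint angles; "dq": joint speeds; "joint_torque": joint torques, N m; "tool_pos": TCP position; "orientation": TCP orientation; "force": force on the tool from outside, world axes, zero at the start; "wrist_torque": the same for the moment, N m; "opening": finger opening in m; "gripper_force": force on a finger pad.
Only numpy, scipy, OpenCV 4.12 (cv2) and the standard library are available. Lean on these libraries where they do the work, as an engineer would, in place of code of your own. Each camera call takes 0.05 s, during which the arm holds its last target. There are 200 camera calls.

## Working session

There is one attempt and no reset: what is moved stays moved. The work goes in short steps, Python scripts to look and compute and a tool call to move; the robot and the scene stay as the last step left them, time stands still between calls to the robot, and variables do not carry over. Pictures are saved under pics/ and viewed, at most 10 in all, crops included, and the job is handed in when it is done.

Besides the shell and the picture viewer there is one more tool, called after "Call:" in YAML: its name, and indented under it one key for each argument. play_rows: Moves the arm, as the interface text tells. Its arguments: {"type":"object","properties":{"increments":{"type":"string"},"force":{"type":"number"}},"required":["increments"]}

```bash
mkdir -p pics
cat > h.py <<'E'
import numpy as np, cv2
from plant import robot
def cam(n):
    c=robot.calibration(n); f=200/np.tan(np.radians(c["vertical_fov"])/2)
    K=np.array([[f,0,c["cx"]],[0,f,c["cy"]],[0,0,1]]); R=cv2.Rodrigues(np.array(c["rvec"],float))[0]
    return K,np.array(c["D"],float),R,np.array(c["tvec"],float)
def ray(n,px,z):
    K,D,R,t=cam(n); p=cv2.undistortPoints(np.array(px,float).reshape(-1,1,2),K,D).reshape(-1,2)
    d=np.c_[p,np.ones(len(p))]@R; o=-R.T@t
    return o+d*((z-o[2])/d[:,2])[:,None]
def proj(n,P):
    K,D,R,t=cam(n); return cv2.projectPoints(np.array(P,float).reshape(-1,1,3),cv2.Rodrigues(R)[0],t,K,D)[0].reshape(-1,2)
def tool():
    s=robot.read_state(); return s,np.array(s["tool_pos"]),cv2.Rodrigues(np.array(s["orientation"],float))[0]
E
python3 - <<'E'
from h import *
np.set_printoptions(precision=3,suppress=True)
ims=[]
for n in("scene","top"):
    im=robot.read_camera(n); cv2.imwrite(f"pics/{n}.png",im)
    for q in("shaker","station","mouth","throat","cradle","jar"):
        try:
            r=robot.landmark_of(n,q)
            for d in r[:4]: print(n,q,round(d["conf"],2),np.array(d["centre"]),proj(n,d["centre"])[0])
        except Exception as e: print(n,q,e)
s,p,R=tool();print(s["t"],p,R)
E
```

```text
scene shaker 0.97 [ 0.527 -0.394  0.002] [179.889 203.227]
scene shaker 0.85 [ 0.681 -0.361 -0.001] [209.126 254.434]
scene shaker 0.67 [0.58  0.017 0.006] [371.789 169.702]
scene shaker 0.22 [ 0.591 -0.24   0.004] [261.606 202.773]
scene station 0.66 [0.558 0.099 0.001] [398.462 158.274]
scene mouth 0.78 [0.578 0.018 0.008] [371.861 168.836]
scene throat 0.63 [0.569 0.073 0.002] [391.077 163.054]
scene cradle it knows: cup, jar, mouth, shaker, station, throat, tub
scene jar 0.97 [ 0.467 -0.274 -0.003] [232.401 174.487]
top shaker 0.93 [ 0.526 -0.392 -0.005] [463.109 258.309]
top shaker 0.74 [ 0.683 -0.363 -0.   ] [446.078 172.865]
top station 0.57 [ 0.562  0.102 -0.   ] [195.52  235.356]
top mouth 0.97 [0.579 0.021 0.003] [238.466 227.079]
top throat 0.82 [0.568 0.074 0.005] [209.65  232.727]
top cradle it knows: cup, jar, mouth, shaker, station, throat, tub
top jar 0.75 [ 0.472 -0.272  0.001] [398.128 288.113]
0.6 [0.203 0.565 0.219] [[-0.941  0.338  0.   ]
 [ 0.338  0.941  0.   ]
 [-0.     0.    -1.   ]]
```

View pics/scene.png

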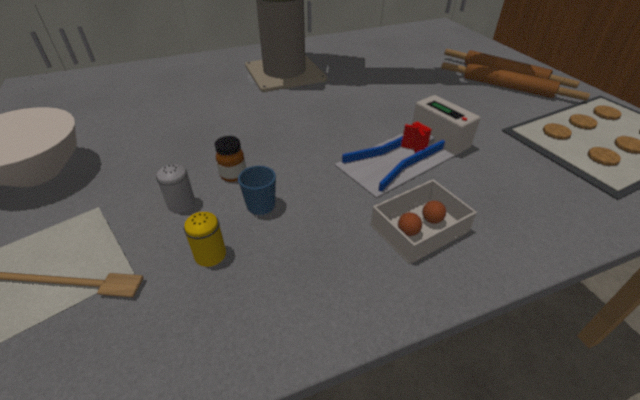

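View pics/top.png

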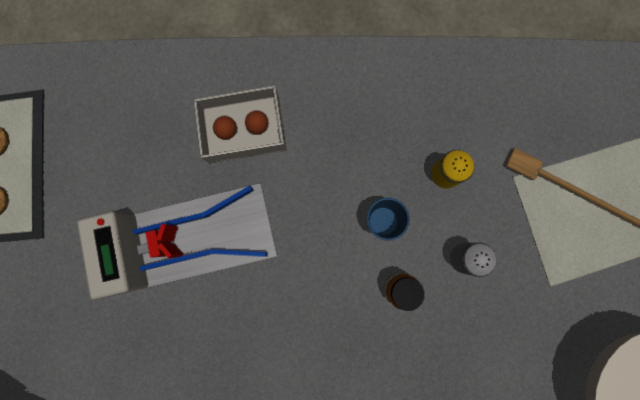

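Candidates for the shaker:
- Steel shaker: scene (175,188), top (480,260).
- Yellow look-alike: scene (205,238), top (458,166).
- Jar: top (406,292). Cup: top (388,218).

I choose the steel one at about (0.527,-0.393). First I check it in a crop and move over the station for a close look.

```bash
python3 -c "
import cv2
a=cv2.imread('pics/scene.png')[140:290,130:290];b=cv2.imread('pics/top.png')[140:290,360:520]
cv2.imwrite('pics/crop.png',cv2.resize(cv2.hconcat([a,b]),(640,300),interpolation=2))"
```

```text
(no output)
```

View pics/crop.png

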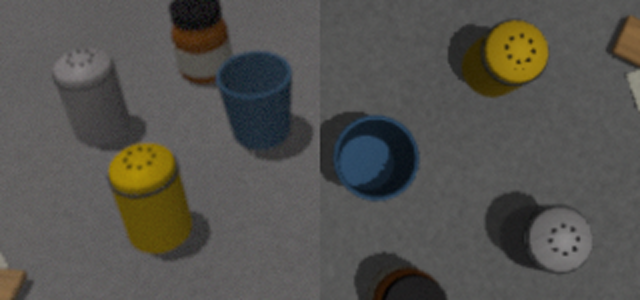

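Call:
play_rows:
  increments: "-519 -361 -30 59 -1;-519 -361 -30 59 -1;-519 -361 -30 59 -1;-519 -361 -30 59 -1;-519 -361 -30 59 -1;-519 -361 -30 59 -1;-519 -361 -30 59 -1;-519 -361 -30 59 -1;-519 -361 -30 59 -1;-519 -361 -30 59 -1;-519 -361 -30 59 -1;-519 -361 -30 59 -1;-519 -361 -30 59 -1;-519 -361 -30 59 -1;-519 -361 -30 59 -1;-519 -361 -30 59 -1;-519 -361 -30 59 -1;-519 -361 -30 59 -1"

```text
t: 2.4
tool_pos: [0.5688, 0.0506, 0.2488]
orientation: [1.991, 2.43, 0.0]
force: [1.0, -0.3, -0.3]
opening: 0.0931
gripper_force: 0.0
```

Run:
```python
from h import *
np.set_printoptions(precision=4,suppress=True)
s,p,R=tool();print(s["t"],p,R,s["force"])
cv2.imwrite("pics/w1.png",robot.read_camera("wrist"))
for q in("mouth","throat","station"):
    for d in robot.landmark_of("wrist",q)[:2]: print(q,round(d["conf"],2),np.array(d["centre"]),proj("wrist",d["centre"])[0])
c=cam("wrist");print(-c[2].T@c[3],c[2],c[0])
```

```text
2.4 [0.5688 0.0506 0.2488] [[-0.1966  0.9805  0.0003]
 [ 0.9805  0.1966  0.0001]
 [ 0.      0.0003 -1.    ]] [ 1.0294 -0.299  -0.3391]
mouth 0.74 [0.5786 0.0226 0.0092] [320.2148 195.3262]
mouth 0.4 [ 0.5615  0.1042 -0.0006] [319.6774 123.3078]
throat 0.81 [0.5627 0.0739 0.0088] [315.5173 150.1655]
station 0.88 [ 0.5607  0.1028 -0.0007] [318.7139 124.0852]
[0.5549 0.1225 0.4141] [[ 0.9806  0.1959 -0.0004]
 [ 0.1892 -0.9466  0.2611]
 [ 0.0508 -0.2562 -0.9653]] [[350.5592   0.     317.0181]
 [  0.     350.5592 200.6678]
 [  0.       0.       1.    ]]
```

View pics/w1.png

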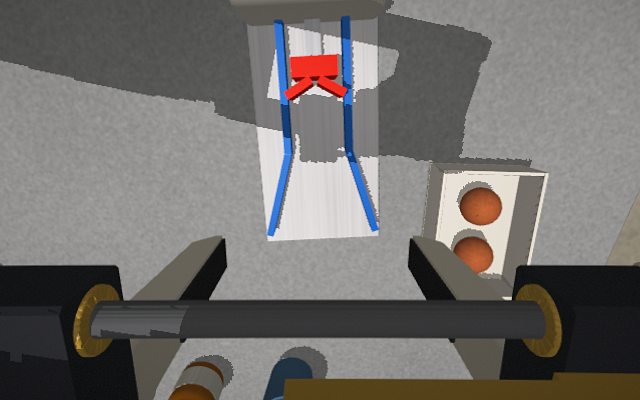

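The crop confirms the steel shaker. The wrist view shows the station: rails run from (270,235)/(377,230) to the throat at (290,153)/(348,152), with the red V at (316,85). I'll fit the station pose to the blue rails.

```bash
cat > fit.py <<'E'
from h import *
from scipy.optimize import minimize
np.set_printoptions(precision=4,suppress=True)
def boxes():
    B=[]
    for s in(1,-1):
        for (x0,y0),(x1,y1) in(((-.125,.058),(-.03,.030)),((-.03,.030),(.105,.030))):
            B.append([(x,s*(y+o),z) for x,y in((x0,y0),(x1,y1)) for o in(0,.008) for z in(.006,.028)])
    return np.array(B)
B=boxes()
def W(v,P): 
    c,s=np.cos(v[2]),np.sin(v[2]); P=np.asarray(P,float); return np.stack([v[0]+c*P[...,0]-s*P[...,1],v[1]+s*P[...,0]+c*P[...,1],P[...,2]],-1)
def render(cam_,v,S=4):
    m=np.zeros((400*S,640*S),np.uint8)
    for b in B:
        q=(K_proj(cam_,W(v,b))+.5)*S; cv2.fillConvexPoly(m,cv2.convexHull(np.round(q).astype(np.int32)),255)
    return cv2.resize(m,(640,400),interpolation=cv2.INTER_AREA)/255.
def K_proj(c,P):
    K,D,R,t=c; return cv2.projectPoints(np.asarray(P,float).reshape(-1,1,3),cv2.Rodrigues(R)[0],t,K,D)[0].reshape(-1,2)
def fit(name,im,v0,rows=400):
    c=cam(name); h=cv2.cvtColor(im,cv2.COLOR_BGR2HSV)
    m=((h[...,0]>100)&(h[...,0]<125)&(h[...,1]>150)).astype(float); m[rows:]=0
    k=np.zeros_like(m); r=render(c,v0); k=cv2.dilate((r>0).astype(np.uint8),np.ones((31,31))); m*=k
    f=lambda u:np.abs(render(c,v0+u/np.array([1e3,1e3,1e2]))-m).sum()
    s=minimize(f,np.zeros(3),method="Nelder-Mead",options=dict(initial_simplex=[[0,0,0],[6,0,0],[0,6,0],[0,0,4]]))
    return v0+s.x/np.array([1e3,1e3,1e2]),s.fun,m.sum()
E
python3 - <<'E'
from fit import *
v0=np.array([.5605,.103,np.arctan2(.981,-.192)])
for n,f,r in(("wrist","w1",245),("top","top",400),("scene","scene",400)):
    v,a,b=fit(n,cv2.imread(f"pics/{f}.png"),v0,r); print(n,v,np.degrees(v[2]),a,b,"mouth",W(v,[-.085,0,.006]),"throat",W(v,[-.03,0,.006]))
E
```

```text
wrist [0.5583 0.1036 1.8192] 104.23099373091283 606.7450980392157 3237.0 mouth [0.5792 0.0212 0.006 ] throat [0.5657 0.0745 0.006 ]
top [0.5604 0.1019 1.8162] 104.05880729872085 357.7607843137255 1134.0 mouth [0.5811 0.0194 0.006 ] throat [0.5677 0.0728 0.006 ]
scene [0.5565 0.1035 1.8352] 105.1484729317982 501.44705882352935 961.0 mouth [0.5787 0.0214 0.006 ] throat [0.5644 0.0745 0.006 ]
```

Call:
play_rows:
  increments: "-484 -128 20 -3 -1;-484 -128 20 -3 -1;-484 -128 20 -3 -1;-484 -128 20 -3 -1;-484 -128 20 -3 -1;-484 -128 20 -3 -1;-484 -128 20 -3 -1;-484 -128 20 -3 -1;-484 -128 20 -3 -1;-484 -128 20 -3 -1;-484 -128 20 -3 -1;-484 -128 20 -3 -1;-484 -128 20 -3 -1;-484 -128 20 -3 -1"

```text
t: 4.0
tool_pos: [0.5388, -0.4488, 0.2294]
orientation: [1.926, 2.481, 0.0]
force: [0.1, -1.2, 0.7]
opening: 0.0932
gripper_force: 0.0
```

Run:
```python
from h import *
np.set_printoptions(precision=4,suppress=True)
s,p,R=tool();print(s["t"],p,R[:,:2],s["force"])
cv2.imwrite("pics/w2.png",robot.read_camera("wrist"))
for d in robot.landmark_of("wrist","shaker")[:3]: print(round(d["conf"],2),np.array(d["centre"]),proj("wrist",d["centre"])[0], (np.array(d["centre"])-p)@R*1e3)
for d in robot.regions_of("wrist","shaker")[:3]:
    y,x=np.nonzero(d["pixels"]); print(d["conf"],x.min(),x.max(),y.min(),y.max())
```

```text
4.0 [ 0.5388 -0.4488  0.2294] [[-0.2477  0.9688]
 [ 0.9688  0.2477]
 [-0.0006  0.0007]] [ 0.0691 -1.1617  0.7031]
0.89 [ 0.5245 -0.3905  0.0008] [317.2661 118.6113] [ 60.15     0.4379 228.575 ]
0.8 [ 0.6788 -0.3578  0.0006] [461.0291 124.5266] [ 53.608  158.0289 228.8815]
0.89 437 528 97 161
0.57 287 350 88 153
```

View pics/w2.png

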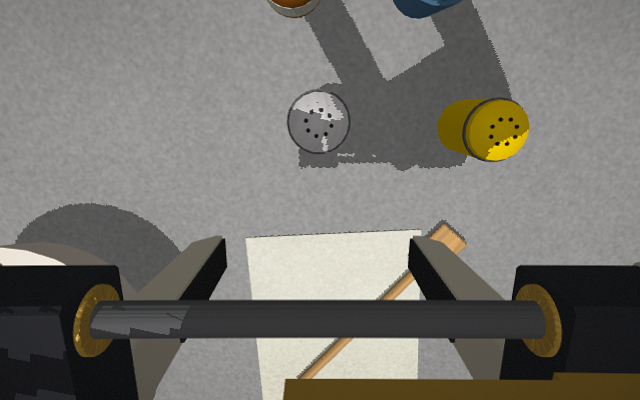

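Steel shaker is at (318,121), yellow at (497,130), both clear of the fingers. Descend and grip.

Call:
play_rows:
  increments: "60 1 0 0 -1;60 1 0 0 -1;60 1 40 0 -1;60 1 80 0 -1;60 1 120 0 -1;60 1 150 0 -1;60 1 175 0 -1;60 1 190 0 -1;60 1 194 0 -1;60 1 194 0 -1;60 1 194 0 1;60 1 194 0 1;60 1 194 0 1;60 1 194 0 1;60 1 194 0 1;60 1 194 0 1;60 1 194 0 1;60 1 194 0 1"
  force: 45

```text
t: 5.95
tool_pos: [0.5245, -0.3918, 0.035]
orientation: [1.929, 2.479, 0.0]
force: [0.8, 0.0, 1.3]
opening: 0.0544
gripper_force: 45.0
```

Call:
play_rows:
  increments: "0 0 -30 0 1;0 0 -70 0 1;0 0 -120 0 1;0 0 -160 0 1;0 0 -160 0 1;40 16 -160 0 1;80 32 -160 0 1;120 48 -160 0 1;160 64 -160 0 1;200 80 -160 0 1;240 97 -160 0 1;280 113 -160 0 1;320 129 -150 0 1;350 142 -140 0 1;370 150 -130 0 1;380 154 -125 0 1;386 156 -120 0 1;386 156 -120 0 1;386 156 -120 0 1"

```text
t: 7.85
tool_pos: [0.5805, 0.0197, 0.1546]
orientation: [1.93, 2.479, -0.001]
force: [0.3, -0.4, -2.7]
opening: 0.0544
gripper_force: 45.0
```

Run:
```python
from fit import *
s,p,R=tool();print(s["t"],p,R[:,:2],s["force"],s["opening"],s["gripper_force"])
im=robot.read_camera("wrist");cv2.imwrite("pics/w3.png",im)
v0=np.array([.559,.103,1.818])
v,a,b=fit("wrist",im,v0,300); print(v,np.degrees(v[2]),a,b)
print("mouth",W(v,[-.085,0,.006]),(W(v,[-.085,0,.006])-p)@R*1e3)
r=render(cam("wrist"),v); im[...,2]=np.maximum(im[...,2],(r*255).astype(np.uint8)); cv2.imwrite("pics/w3o.png",im)
```

```text
7.85 [0.5805 0.0197 0.1546] [[-0.2452  0.9695]
 [ 0.9695  0.2452]
 [-0.0004 -0.0003]] [ 0.3346 -0.3935 -2.6664] 0.05443914238542768 44.999021887779236
[0.5585 0.1042 1.8195] 104.24724825750495 811.4117647058824 5101.0
mouth [0.5794 0.0218 0.006 ] [  2.2915  -0.4809 148.6116]
```

View pics/w3o.png

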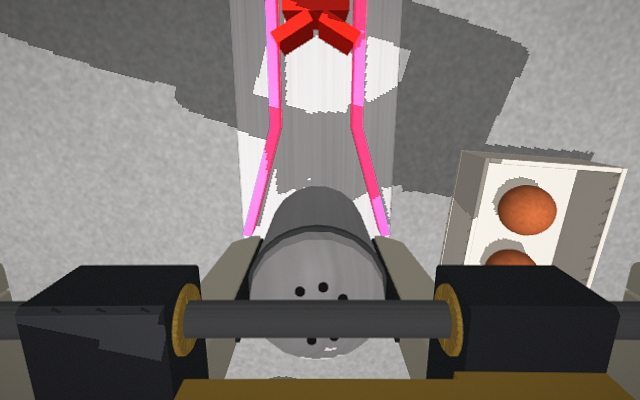

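Fit is good (overlay on the rails, V at (316,30)). Lower in the mouth.

Call:
play_rows:
  increments: "2 -0.5 0 0 1;2 -0.5 30 0 1;2 -0.5 60 0 1;2 -0.5 85 0 1;2 -0.5 100 0 1;2 -0.5 108 0 1;2 -0.5 111 0 1;2 -0.5 112 0 1;2 -0.5 113 0 1;2 -0.5 113.5 0 1;2 -0.5 113.5 0 1;2 -0.5 113.5 0 1;2 -0.5 113.5 0 1;2 -0.5 113.5 0 1"

```text
t: 9.3
tool_pos: [0.5795, 0.0226, 0.0412]
orientation: [1.929, 2.48, 0.0]
force: [0.3, 0.7, -3.6]
opening: 0.055
gripper_force: 45.0
```

Run:
```python
from fit import *
s,p,R=tool();print(s["t"],p,R,s["force"],s["opening"])
v=np.array([.5585,.1040,1.8194]);c,q=np.cos(v[2]),np.sin(v[2]);print("station xy",np.array([[c,q],[-q,c]])@(p[:2]-v[:2])*1e3,np.degrees(np.arctan2(R[1,0],R[0,0])-v[2]))
```

```text
9.3 [0.5795 0.0226 0.0412] [[-0.246   0.9693  0.0001]
 [ 0.9693  0.246  -0.    ]
 [-0.      0.0001 -1.    ]] [ 0.3134  0.6937 -3.6109] 0.054959431626517945
station xy [-84.0857  -0.3641] -5.88331741353562e-05
```

Call:
play_rows:
  increments: "0 0 0 0 1;0 0 0 0 -0.5;0 0 0 0 -0.5;0 0 0 0 -0.5;0 0 0 0 -0.5;0 0 0 0 -0.5"

```text
t: 9.9
tool_pos: [0.5797, 0.0226, 0.0413]
orientation: [1.929, 2.48, 0.0]
force: [-0.4, 1.0, -0.0]
opening: 0.0698
gripper_force: 0.0
```

Call:
play_rows:
  increments: "0 0 0 0 1;0 0 0 0 1;0 0 0 0 1;0 0 0 0 1;0 0 0 0 1;0 0 0 0 1;0 0 0 0 1"
  force: 45

```text
t: 10.6
tool_pos: [0.5795, 0.0226, 0.0411]
orientation: [1.929, 2.48, 0.0]
force: [0.9, -0.2, -0.8]
opening: 0.0544
gripper_force: 45.0
```

Call:
play_rows:
  increments: "4 0 0 0 1;8 0 0 0 1;13 0 0 0 1;18 0 0 0 1;23 0 0 0 1;28 0 0 0 1;33 0 0 0 1;38 0 0 0 1;42 0 0 0 1;46 0 0 0 1;50 0 0 0 1;54 0 0 0 1;57 0 0 0 1;60 0 0 0 1;60 0 0 0 1;60 0 0 0 1"

```text
t: 12.2
tool_pos: [0.5646, 0.0813, 0.0411]
orientation: [-1.928, -2.479, -0.001]
force: [0.1, 2.4, 0.3]
opening: 0.0544
gripper_force: 45.0
```

```bash
cat > st.py <<'E'
from fit import *
s,p,R=tool();print(s["t"],p,s["opening"])
v=np.array([.5585,.1040,1.8194]);c,q=np.cos(v[2]),np.sin(v[2]);M=np.array([[c,q],[-q,c]]);F=[]
print("station xy",M@(p[:2]-v[:2])*1e3,"F tool",R.T@s["force"],"T",R.T@s["wrist_torque"])
E
python3 st.py
python3 - <<'E'
from fit import *
im=robot.read_camera("wrist");cv2.imwrite("pics/w4.png",im)
print(fit("wrist",im,np.array([.5585,.1040,1.8194]),200))
E
```

```text
12.2 [0.5646 0.0813 0.0411] 0.0544187896028893
station xy [-23.4758  -0.3387] F tool [ 2.2915  0.6753 -0.2798] T [0.0145 0.2836 0.0019]
(array([0.5582, 0.1056, 1.8273]), np.float64(8446.32156862745), np.float64(7608.0))
```

View pics/w4.png

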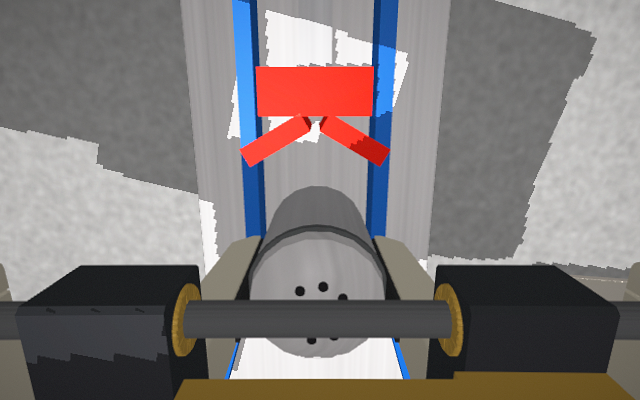

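The shaker is centred between the rails (318 against about 317), and the V is ahead at (316,130). The stop can't come before x=+16, so advance to about +13.

Call:
play_rows:
  increments: "3 0 0 0 1;6 0 0 0 1;9 0 0 0 1;12 0 0 0 1;15 0 0 0 1;18 0 0 0 1;21 0 0 0 1;24 0 0 0 1;26 0 0 0 1;28 0 0 0 1;30 0 0 0 1;32 0 0 0 1;33 0 0 0 1;34 0 0 0 1;35 0 0 0 1;36 0 0 0 1"

```text
t: 13.85
tool_pos: [0.5561, 0.1148, 0.0412]
orientation: [1.929, 2.479, -0.001]
force: [1.1, -6.7, -0.1]
opening: 0.0544
gripper_force: 45.0
```

```bash
python3 st.py
```

```text
13.85 [0.5561 0.1148 0.0412] 0.05440782113585036
station xy [11.051  -0.3151] F tool [-6.8005 -0.5402  0.0706] T [ 0.0523 -1.0681  0.0519]
```

Call:
play_rows:
  increments: "0.6 0 0 0 1;1.2 0 0 0 1;1.8 0 0 0 1;2.4 0 0 0 1;2.4 0 0 0 1"

```text
t: 14.35
tool_pos: [0.5555, 0.1172, 0.0412]
orientation: [1.929, 2.479, -0.001]
force: [0.9, -5.3, 0.6]
opening: 0.0543
gripper_force: 45.0
```

Call:
play_rows:
  increments: "0.5 0 0 0 1;1 0 0 0 1;1.5 0 0 0 1;2 0 0 0 1;2 0 0 0 1"

```text
t: 14.85
tool_pos: [0.555, 0.1191, 0.0412]
orientation: [1.929, 2.479, -0.001]
force: [1.4, -5.3, 0.2]
opening: 0.0544
gripper_force: 45.0
```

Call:
play_rows:
  increments: "0.6 0 0 0 1;1.2 0 0 0 1;1.8 0 0 0 1;2.4 0 0 0 1;2.4 0 0 0 1"

```text
t: 15.35
tool_pos: [0.5544, 0.1214, 0.0412]
orientation: [1.929, 2.479, -0.001]
force: [0.5, -5.5, 0.1]
opening: 0.0547
gripper_force: 45.0
```

Call:
play_rows:
  increments: "0.5 0 0 0 1;1 0 0 0 1;1.5 0 0 0 1;1.5 0 0 0 1"

```text
t: 15.75
tool_pos: [0.554, 0.1229, 0.0412]
orientation: [1.929, 2.479, -0.001]
force: [1.6, -5.7, 0.5]
opening: 0.0543
gripper_force: 45.0
```

Still sliding freely, at about 5.7 N.

Call:
play_rows:
  increments: "0.6 0 0 0 1;1.2 0 0 0 1;1.8 0 0 0 1;2.4 0 0 0 1;2.4 0 0 0 1"

```text
t: 16.25
tool_pos: [0.5534, 0.1252, 0.0412]
orientation: [1.929, 2.479, -0.001]
force: [2.1, -4.6, 0.2]
opening: 0.0548
gripper_force: 45.0
```

```bash
python3 st.py
```

```text
16.25 [0.5534 0.1252 0.0412] 0.054827961430039686
station xy [21.7733 -0.2941] F tool [-5.012   0.8739 -0.2156] T [ 0.0617 -0.9457  0.1122]
```

Call:
play_rows:
  increments: "0.6 0 0 0 1;1.2 0 0 0 1;1.8 0 0 0 1;2.4 0 0 0 1;2.4 0 0 0 1"

```text
t: 16.75
tool_pos: [0.5528, 0.1275, 0.0412]
orientation: [1.929, 2.479, -0.001]
force: [0.7, -4.9, 0.7]
opening: 0.0546
gripper_force: 45.0
```

Call:
play_rows:
  increments: "0.5 0 0 0 1;1 0 0 0 1;1.5 0 0 0 1;1.5 0 0 0 1"

```text
t: 17.15
tool_pos: [0.5525, 0.129, 0.0412]
orientation: [1.929, 2.479, -0.001]
force: [1.3, -6.3, 0.5]
opening: 0.0547
gripper_force: 45.0
```

Call:
play_rows:
  increments: "0.6 0 0 0 1;1.2 0 0 0 1;1.8 0 0 0 1;2.4 0 0 0 1;2.4 0 0 0 1"

```text
t: 17.65
tool_pos: [0.5519, 0.1313, 0.0412]
orientation: [1.929, 2.479, -0.001]
force: [1.6, -5.1, 0.3]
opening: 0.0542
gripper_force: 45.0
```

Call:
play_rows:
  increments: "0.5 0 0 0 1;1 0 0 0 1;1.5 0 0 0 1;1.5 0 0 0 1"

```text
t: 18.05
tool_pos: [0.5515, 0.1327, 0.0412]
orientation: [1.929, 2.479, -0.001]
force: [0.7, -5.9, 0.3]
opening: 0.0542
gripper_force: 45.0
```

Call:
play_rows:
  increments: "0.6 0 0 0 1;1.2 0 0 0 1;1.8 0 0 0 1;2.4 0 0 0 1;2.4 0 0 0 1"

```text
t: 18.55
tool_pos: [0.5509, 0.1351, 0.0412]
orientation: [1.929, 2.479, -0.001]
force: [0.7, -6.2, 1.0]
opening: 0.0543
gripper_force: 45.0
```

Call:
play_rows:
  increments: "0.6 0 0 0 1;1.2 0 0 0 1;1.8 0 0 0 1;2.4 0 0 0 1;2.4 0 0 0 1"

```text
t: 19.05
tool_pos: [0.5503, 0.1374, 0.0412]
orientation: [1.929, 2.479, -0.001]
force: [1.2, -6.0, 0.3]
opening: 0.0544
gripper_force: 45.0
```

Call:
play_rows:
  increments: "0.6 0 0 0 1;1.2 0 0 0 1;1.8 0 0 0 1;2.4 0 0 0 1;2.4 0 0 0 1"

```text
t: 19.55
tool_pos: [0.5497, 0.1397, 0.0412]
orientation: [1.929, 2.479, -0.001]
force: [1.0, -5.9, 0.2]
opening: 0.0548
gripper_force: 45.0
```

Call:
play_rows:
  increments: "0.5 0 0 0 1;1 0 0 0 1;1.5 0 0 0 1;2 0 0 0 1;2 0 0 0 1"

```text
t: 20.05
tool_pos: [0.5495, 0.1405, 0.0412]
orientation: [1.928, 2.477, -0.003]
force: [2.2, -11.4, 0.3]
opening: 0.0545
gripper_force: 45.0
```

Stop reached at about x=37.5. Now build up the press.

Call:
play_rows:
  increments: "0.3 0 0 0 1;0.6 0 0 0 1;1 0 0 0 1;1 0 0 0 1;1 0 0 0 1"

```text
t: 20.55
tool_pos: [0.5495, 0.1406, 0.0412]
orientation: [1.928, 2.476, -0.004]
force: [2.2, -14.5, 0.8]
opening: 0.0547
gripper_force: 45.0
```

```bash
python3 st.py
```

```text
20.55 [0.5495 0.1406 0.0412] 0.054675240733170455
station xy [37.6509 -0.2703] F tool [-14.6263  -1.4391  -0.7206] T [ 0.2629 -2.5426  0.1373]
```

Call:
play_rows:
  increments: "0.4 0 0 0 1;0.8 0 0 0 1;0.8 0 0 0 1;0.8 0 0 0 1;0.8 0 0 0 1;0.8 0 0 0 1;0.8 0 0 0 1;0.8 0 0 0 1"

```text
t: 21.35
tool_pos: [0.5495, 0.1406, 0.0413]
orientation: [1.928, 2.475, -0.005]
force: [3.3, -17.5, 0.8]
opening: 0.0544
gripper_force: 45.0
```

```bash
python3 st.py
```

```text
21.35 [0.5495 0.1406 0.0413] 0.054397525408144236
station xy [37.6945 -0.2574] F tool [-17.7742  -1.1035  -0.6942] T [ 0.2903 -3.0754  0.2325]
```

Call:
play_rows:
  increments: "0 0 0 0 1;0.2 0 0 0 1;0.2 0 0 0 1;0.2 0 0 0 1;0 0 0 0 1;-0.5 0 0 0 1;-1 0 0 0 1;-1.5 0 0 0 1;-2 0 0 0 1;-2.4 0 0 0 1;-2.6 0 0 0 1;-2.6 0 0 0 1"

```text
t: 22.55
tool_pos: [0.5495, 0.1404, 0.0411]
orientation: [1.929, 2.478, -0.002]
force: [1.5, -8.0, 1.0]
opening: 0.0547
gripper_force: 45.0
```

Call:
play_rows:
  increments: "-0.5 0 0 0 1;-1 0 0 0 1;-1 0 0 0 1;-1 0 0 0 -1;-1 0 0 0 -1;-1 0 0 0 -1;-1 0 0 0 -1;-1 0 0 0 -1;-1 0 0 0 -1;-1 0 0 0 -1;-1 0 0 0 -1"

```text
t: 23.65
tool_pos: [0.5495, 0.1408, 0.0412]
orientation: [-1.929, -2.48, -0.0]
force: [0.0, -0.1, 0.2]
opening: 0.0927
gripper_force: 0.0
```

```bash
python3 st.py; python3 -c "
from h import *
cv2.imwrite('pics/w5.png',robot.read_camera('wrist'))"
```

```text
23.65 [0.5495 0.1408 0.0412] 0.09266319344482034
station xy [37.8531 -0.3426] F tool [-0.1352  0.0021 -0.1985] T [ 0.0075  0.005  -0.0297]
```

View pics/w5.png

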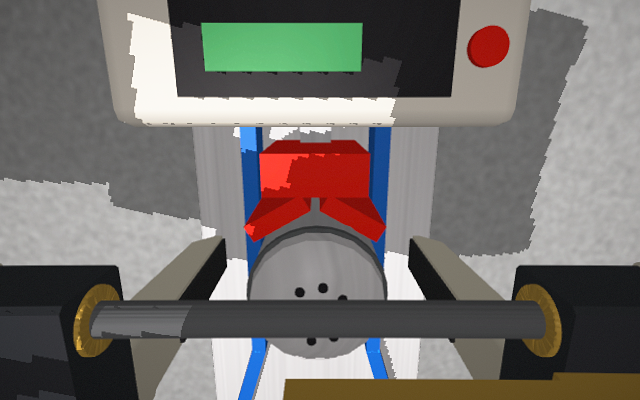

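The shaker sits in the V at (316,230), centred, and the fingers are clear of it. Retreat straight up and check.

Call:
play_rows:
  increments: "0 0 -10 0 -1;0 0 -30 0 -1;0 0 -60 0 -1;0 0 -100 0 -1;0 0 -140 0 -1;-30 0 -180 0 -1;-60 0 -200 0 -1;-60 0 -200 0 -1;-60 0 -200 0 -1;-60 0 -200 0 -1"

```text
t: 24.7
tool_pos: [0.5635, 0.0831, 0.2401]
orientation: [-1.928, -2.479, 0.001]
force: [-0.8, -0.6, -0.7]
opening: 0.0929
gripper_force: 0.0
```

```bash
python3 st.py
python3 - <<'E'
from h import *
cv2.imwrite('pics/w6.png',robot.read_camera('wrist'))
E
```

```text
24.7 [0.5635 0.0831 0.2401] 0.0929290931706657
station xy [-21.4713   0.3184] F tool [-0.3435 -0.9159  0.7507] T [ 0.026  -0.0454 -0.004 ]
```

View pics/w6.png

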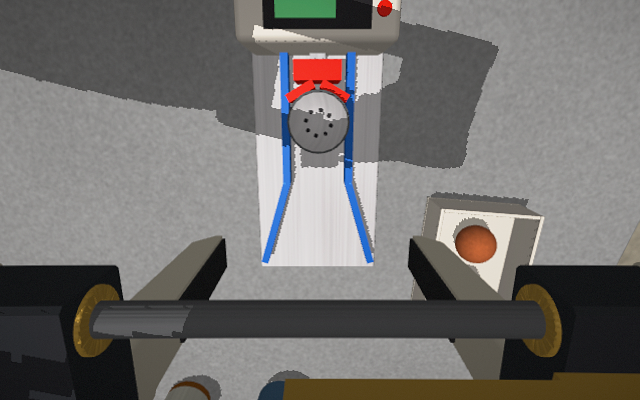

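The shaker stands upright at (318,121), against the V and between the rails. The jar, cup and tub look undisturbed. Handing in.

```bash
python3 -c "
from plant import robot
print(robot.close_job())"
```

```text
the job is handed in; nothing more can be done
None
```

The job is handed in, with no verdict returned: the shaker was slid along the plate into the red V cradle until it met the stop, pressed at about 17.5 N for over half a second, then released and left standing centred; the jar, cup and tub were not touched.

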